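Turn the drying clay beads and cover the bowl

TASK

Take the wooden paddle from the square jar and stir the clay beads drying in the bowl: keep the blade down close to the bowl's floor and go round at least two full turns, until no bead lies where it was (each has shifted by 10 mm or more). Stand the paddle back in its jar, then take just the top cover board from the sloping rack and set it down level on the bowl, middle over middle, letting go only once it rests on the rim. Keep all beads in the bowl and leave the other boards and the things lying about where they are.

Things in the scene. Friction and masses are not known exactly. Their poses are not given: they have to be found in the camera images.
- bowl: Round grey stoneware bowl, heavy, stands firm on the table and does not shift. Height 70 mm; outer radius 60 mm at the foot, 77 mm at height 30 mm, 83 mm at the rim; wall 6 mm, inner floor 8 mm above the table. Holds seven beads. Origin: centre of its underside, z up; it may stand at any yaw.
- bowl_rim (a point): Centre of the bowl's mouth, at rim height, 70 mm above the table.
- bead0: Bone-dry clay bead, ball of 26 mm diameter with a small hole through it, about 18 g, lying loose in the bowl. Origin: the ball's centre.
- bead1: Bone-dry clay bead, ball of 26 mm diameter with a small hole through it, about 18 g, lying loose in the bowl. Origin: the ball's centre.
- bead2: Bone-dry clay bead, ball of 26 mm diameter with a small hole through it, about 18 g, lying loose in the bowl. Origin: the ball's centre.
- bead3: Bone-dry clay bead, ball of 26 mm diameter with a small hole through it, about 18 g, lying loose in the bowl. Origin: the ball's centre.
- bead4: Bone-dry clay bead, ball of 26 mm diameter with a small hole through it, about 18 g, lying loose in the bowl. Origin: the ball's centre.
- bead5: Bone-dry clay bead, ball of 26 mm diameter with a small hole through it, about 18 g, lying loose in the bowl. Origin: the ball's centre.
- bead6: Bone-dry clay bead, ball of 26 mm diameter with a small hole through it, about 18 g, lying loose in the bowl. Origin: the ball's centre.
- jar: Square open stoneware tool jar, fixed, 86 x 86 mm outside, 130 mm high, wall and floor 7 mm. Holds the stirring paddle and nothing else. Stands to the left or the right of the bowl. Origin: centre of its underside, z up, sides along its x and y.
- paddle: Wooden stirring paddle, 255 mm long, about 70 g: square handle 14 x 14 mm, and for its lowest 80 mm a flat blade 34 mm wide (along its y) and 9 mm thick (along its x). It stands blade down in the jar, leaning about 26 degrees: foot at the jar's +x wall, handle on the rim of the jar's -x wall, the top towards the robot's side. Origin: middle of the blade's lower end; z runs up along the handle.
- paddle_tip (a point): Middle of the blade's lower end (the paddle's origin).
- paddle_grip (a point): Point on the handle's axis 212 mm above the tip, 43 mm below the handle's top end; a good place to hold it. In the jar the handle is free for 60 mm below this point.
- rack: Sloping plywood rack, fixed; its deck (206 x 204 mm) slopes 28 degrees, low at its front (-x) where a lip stops the boards, high at the back. Stands on the other side of the bowl from the jar. Origin: centre of its footprint at table height.
- board2: Top board of three alike: square plywood cover, 200 x 200 x 12 mm, about 220 g. Two through slots, 80 mm long (along x), from 20 to 58 mm either side of the middle (along y), leave a bridge 40 mm wide in the middle to hold it by, a finger in each slot. Origin: centre of its underside; z square to the board, leaning 28 degrees towards the rack's front (-x).
- board1: Middle board of the stack, the same in shape, right under the top one. The slots of all three line up: fingers put in deeper than 12 mm also catch this board.
- board0: Lowest board of the stack, the same in shape, on the rack's deck.
- board2_bridge (a point): Middle of the top board's upper face, on the bridge (12 mm above the board's origin along its z).
- stone: Bystander: smooth grey burnishing stone, 60 mm across, 26 mm high, loose. Origin at its underside.
- rib: Bystander: flat wooden rib, 100 x 50 x 6 mm, loose. Origin at its underside.
- rolling_pin: Bystander: wooden rolling pin, 340 mm long, 44 mm thick, loose, beyond the bowl. Origin: under its middle, x along it.

How it is judged:
By the outcome, as a careful person would: the job done as asked, in the order asked, and still so for the second after the job is handed in, with the robot touching nothing.
It also fails if it takes over 72 s, if anything falls off the work surface, if the arm or the gripper's body presses on something with over 40 N, if the wrist force passes 120 N, or if a joint passes its speed limit or range.

ROBOT

A 7-joint arm with a two-finger parallel gripper is mounted at the origin on the work surface. World frame = base frame: x ahead of the robot, y to its left, z up, the work surface at z = 0. Lengths are in mm, angles in rad, forces in N, time in s.
With the tool pointing down it reaches from about 400 to 900 mm from the base axis. Payload 5.6 kg.
Tool frame: the origin (TCP) lies midway between the tips of the shut fingers; the grasp point (between the pads) lies 19 mm behind it; x points along the fingers, y is the direction in which the jaws open and shut, and the axes are right-handed (so a half turn about x gives the same grasp; the last joint's range is limited). The gripper opens to 92 mm and grips with 3 to 60 N. Pads are 20 mm wide; open, the fingers measure 128 mm over their backs; the gripper's body (75 mm by 189 mm) begins 69 mm behind the grasp point.
Start: joints at [1.225, 0.468, -0.012, 1.603, 0.006, 1.071, -0.056], TCP at [193.784, -620.45, 190.592] pointing down, gripper open.
Joint ranges: [-2.53, 2.53], [-0.31, 2.02], [-1.57, 1.55], [0.28, 2.44], [-1.29, 4.43], [0.15, 1.84], [-2.92, 2.92]. Speed limits (rad/s): [2.57, 2.57, 3.14, 3.14, 3.14, 3.14, 3.14].

INTERFACE

Orientations are given as a rotation vector (axis times angle).
In Python, from cell import robot, grip, kin, viewer gives the robot as it stands. Calls block until the motion is done:
- robot.movep(position, orientation): joint-space move of the TCP to a pose.
- robot.servo_line(position, feed=150, rotation=None): straight line of the TCP; rotation=None keeps the orientation; feed is the mean speed in mm/s.
- robot.goto_joints(angles): joint-space move.
- grip(opening, newtons=None): opening from 0.0 (shut) to 1.0 (fully open); newtons is the grip in N (None keeps the last); returns when the fingers have stopped.
- robot.hold(seconds).
- kin.ik(position, orientation): joint angles nearest the present ones, or None.
- robot.observe(): the state.
- viewer.read_camera(name): name is "scene" or "top" or "wrist"; returns the picture (384x512x3 uint8, red, green, blue); there is no depth.
- viewer.camera_info(name): a dict with "camera_matrix" (3x3 intrinsics, pixels), "R" (3x3) and "t" (3): a world point X has camera coordinates R X + t. Camera axes: x right, y down, z forward; pixel columns grow to the right and rows downward; lengths in mm; the calibration is good to about 2 mm. A picture is of the moment at which its call begins: read the wrist's pose just before it. camera_info takes no time and is no camera call; for the wrist camera it gives the pose at the moment of the call.
A pose or a line that the arm cannot do raises robot.IKError and nothing moves.
- robot.job_done(): hands the job in, once; it reports no verdict.
Trained networks look in the newest picture that a camera, given by its name, has taken for a name from the list of things; names that differ only in an ending like _2 or _b are one class to them, and where a whole thing is asked for, a point or a joint stands for the part that bears it (a point fixed in the world has none). Each returns a list of dicts, best first, with "confidence" (0 to 1); they miss things now and then, are a little off and sometimes report something else, mostly with a low value. They report only what shows in the picture. A call takes as long as a camera call.
- viewer.silhouettes(name, camera): "mask" (384x512 bool, what is visible of it).
- viewer.pinpoint(name, camera): "at" ([x, y, z] in mm, in the coordinates of the camera as it stood for that picture, good to about 4 mm: a listed point, or the origin of a listed thing).
The state is a dict: "t": time; "joints": joint angles; "joint_velocities": joint speeds; "joint_torque": joint torques, N m; "tcp_pos": TCP position; "tcp_rot": TCP orientation; "contact_force": force on the tool from outside, world axes, zero at the start; "wrist_torque": the same for the moment, N m; "grip_width": opening from 0.0 (shut) to 1.0 (fully open).
Only numpy, scipy, OpenCV 4.12 (cv2) and the standard library are available. Lean on these libraries where they do the work, as an engineer would, in place of code of your own. Each camera call takes 0.05 s, during which the arm holds its last target. There are 200 camera calls.

## Working session

There is one attempt and no reset: what is moved stays moved. The work goes in short steps, each a Python script; the robot and the scene stay as the last script left them, time stands still between calls to the robot, and variables do not carry over. Pictures are saved under pics/ and viewed, about 8 in all and at most 12, crops included, and the job is handed in when it is done.

```bash
ls; mkdir -p pics
cat > h.py <<'E'
from cell import robot, grip, kin, viewer
import numpy as np, cv2
from scipy.spatial.transform import Rotation as Rn
def pic(cam,fn=None):
    im=viewer.read_camera(cam)
    if fn: cv2.imwrite('pics/'+fn,im[:,:,::-1])
    return im
def world(cam,p):
    c=viewer.camera_info(cam); return np.array(c['R']).T@(np.array(p)-np.array(c['t']))
def find(name,cam,n=2):
    return [(round(d['confidence'],2),world(cam,d['at']).round(1)) for d in viewer.pinpoint(name,cam)[:n]]
def rot(x,y):
    x=np.array(x,float);x/=np.linalg.norm(x);y=np.array(y,float);y-=x*(x@y);y/=np.linalg.norm(y)
    return Rn.from_matrix(np.c_[x,y,np.cross(x,y)]).as_rotvec()
E
python3 - <<'E'
from h import *
for c in ['scene','top']:
    im=pic(c,c+'0.png')
    for n in ['bowl','bowl_rim','jar','paddle_tip','paddle_grip','rack','board2','board2_bridge','stone','rib','rolling_pin']:
        print(c,n,find(n,c))
    print(find('bead0',c,9))
print(robot.observe()['t'],robot.observe()['tcp_rot'])
a=cv2.imread('pics/scene0.png');b=cv2.imread('pics/top0.png')
cv2.imwrite('pics/both.png',cv2.resize(np.vstack([a,b]),(800,1200))[:, :] if 0 else cv2.resize(np.hstack([a,b]),(800,300)))
E
```

```text
pics
scene bowl [(0.65, array([576.8, 315.8, 115.8])), (0.61, array([592.6,  27. ,  -0.6]))]
scene bowl_rim [(0.62, array([596.1,  25.1,  71. ]))]
scene jar [(0.67, array([ 565.5, -318.3,    5.3]))]
scene paddle_tip [(0.72, array([575.8, 316.1, 118.3]))]
scene paddle_grip [(0.7, array([ 497.7, -308. ,  198.1]))]
scene rack [(0.66, array([587.1, 312.2,  -0.7]))]
scene board2 [(0.91, array([583.8, 306.8,  97.8])), (0.73, array([574.1, 316.8, 117.7]))]
scene board2_bridge [(0.96, array([569.3, 317.1, 126.8])), (0.64, array([576.5,  -7.9,  20.1]))]
scene stone [(0.37, array([615.7,  -2.9,  21.6])), (0.24, array([579.3,  53.7,  26. ]))]
scene rib []
scene rolling_pin [(0.82, array([7.503e+02, 1.600e+01, 3.000e-01]))]
[(0.65, array([586.2, 314.7,  -0. ])), (0.59, array([609. ,  49.6,  20.5])), (0.55, array([578.4,  -7.6,  21.6])), (0.51, array([631.1,  30.4,  22.2])), (0.5, array([556.4,  24.2,  22.3])), (0.48, array([619. ,  -1.6,  19.7])), (0.47, array([578.4,  52.5,  25.4])), (0.41, array([593.5,  25.2,  23.2]))]
top bowl [(0.53, array([579.5,  51.6,  27.3])), (0.39, array([596.6,  23.6
[... 393 characters left out ...]
,   1.9]))]
top board2 [(0.72, array([570.6, 316.5, 116.8])), (0.69, array([586.5, 313.2,  95.9]))]
top board2_bridge [(0.94, array([567.8, 311.8, 126.4])), (0.3, array([ 587.5, -331. ,    8.1]))]
top stone [(0.74, array([425.8, 131.1,   3. ])), (0.53, array([ 592.6, -333.8,    6.3]))]
top rib [(0.91, array([ 417.2, -125.2,    2.1]))]
top rolling_pin [(0.75, array([755.4,  11.5,  -1.7]))]
[(0.66, array([608.4,  47.8,  22.7])), (0.58, array([576.7, -11.6,  21.5])), (0.57, array([593. ,  23.8,  23.7])), (0.55, array([631.8,  27.3,  18.6])), (0.52, array([579.2,  50. ,  26.7])), (0.47, array([562. ,  24.2,  22.3])), (0.43, array([619.9,  -2.3,  16.8]))]
1.3 [ 2.05841162  0.313959   -2.05843062]
```

View pics/top0.png

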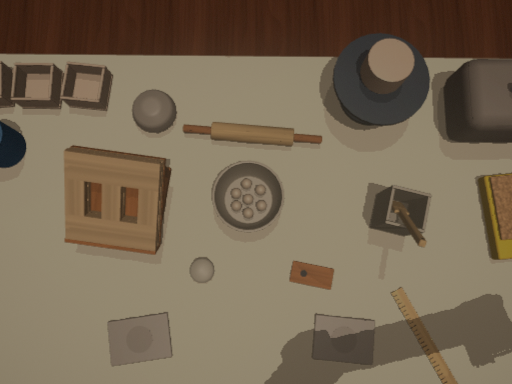

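View pics/scene0.png

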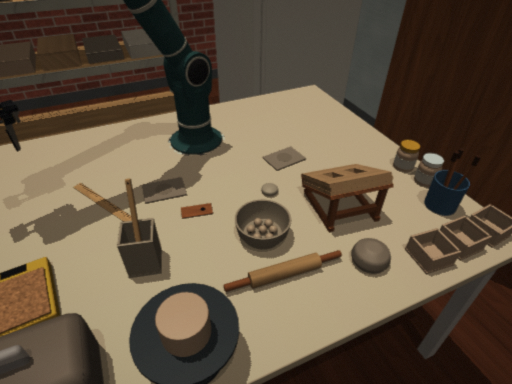

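Top view: the bowl is at (248,198) with one bead in the middle and six in a ring. The jar is at (408,210), with the paddle handle leaning towards the robot to (422,242). The board stack is at (115,200), the rib at (312,275) and the stone at (202,270). The networks' bowl, grip and bridge estimates match this. Next I'll check that the planned poses are reachable.

```bash
cat >> h.py <<'E'
BOWL=np.array([596.,25.5,0])
def axis(lean,yaw): # paddle z axis, paddle y axis
    ux=np.array([np.cos(yaw),np.sin(yaw),0]); return -np.sin(lean)*ux+np.cos(lean)*np.array([0,0,1]), np.array([-np.sin(yaw),np.cos(yaw),0])
E
python3 - <<'E'
from h import *
G=np.array([498.5,-309,200]); pz,py=axis(np.radians(26),np.radians(-13))
def show(n,p,o):
    q=kin.ik(p,o); print(n,None if q is None else np.round(q,2))
for s in (1,-1):
    o=rot(-pz,s*py)
    for d in (0,100,160): show(('grip',s,d),G+pz*(d-19),o)
    for yy in ([-.087,.996,0],[.2,.98,0]):
        for a in range(0,360,90):
            show(('stir',s,a),BOWL+[30*np.cos(np.radians(a)),30*np.sin(np.radians(a)),212+11-19],rot([0,0,-1],s*np.array(yy)))
    ry=np.radians(-6);bz=np.array([-np.sin(.489)*np.cos(ry),-np.sin(.489)*np.sin(ry),np.cos(.489)]);by=np.array([-np.sin(ry),np.cos(ry),0])
    B=np.array([568.5,314,126.6])
    for d in (0,80): show(('board',s,d),B+bz*(d-9),rot(-bz,s*by))
    show(('lay',s),BOWL+[0,0,82],rot([0,0,-1],s*by))
E
```

```text
('grip', 1, 0) [ 1.17  0.26 -0.66  2.08  0.03  0.42  1.88]
('grip', 1, 100) [ 1.06  0.03 -0.44  2.07 -0.27  0.64  2.15]
('grip', 1, 160) [ 1.   -0.08 -0.32  2.04 -0.31  0.79  2.19]
('stir', 1, 0) [ 0.5   0.57 -0.84  1.61  0.45  1.17  1.21]
('stir', 1, 90) [ 0.54  0.56 -0.95  1.68  0.49  1.16  1.11]
('stir', 1, 180) [ 0.63  0.51 -0.98  1.75  0.46  1.13  1.17]
('stir', 1, 270) [ 0.58  0.52 -0.86  1.69  0.43  1.14  1.26]
('stir', 1, 0) [ 0.47  0.55 -0.8   1.61  0.42  1.16  0.94]
('stir', 1, 90) [ 0.46  0.51 -0.83  1.68  0.41  1.13  0.88]
('stir', 1, 180) [ 0.55  0.46 -0.86  1.76  0.39  1.1   0.94]
('stir', 1, 270) [ 0.54  0.49 -0.79  1.69  0.38  1.12  1.01]
('board', 1, 0) [-0.05  0.6  -0.89  1.96  1.25  0.88 -0.22]
('board', 1, 80) [ 0.07  0.52 -1.1   1.96  1.14  1.   -0.15]
('lay', 1) [ 0.47  0.66 -0.77  1.78  0.56  0.93  0.92]
('grip', -1, 0) [ 0.79  0.2  -0.23  2.1  -0.26  0.43 -1.01]
('grip', -1, 100) [ 0.91  0.02 -0.29  2.08 -0.28  0.65 -0.98]
('grip', -1, 160) [ 0.98 -0.08 -0.3   2.04 -0.3   0.79 -0.96]
('stir', -1, 0) [ 0.28  0.47 -0.51  1.62  0.25  1.11 -1.78]
('stir', -1, 90) [ 0.31  0.45 -0.61  1.69  0.28  1.09 -1.86]
('stir', -1, 180) [ 0.35  0.38 -0.57  1.77  0.23  1.06 -1.79]
('stir', -1, 270) [ 0.32  0.41 -0.48  1.7   0.21  1.08 -1.71]
('stir', -1, 0) [ 0.24  0.46 -0.46  1.63  0.22  1.1  -2.05]
('stir', -1, 90) [ 0.28  0.44 -0.56  1.69  0.26  1.09 -2.13]
('stir', -1, 180) [ 0.32  0.37 -0.53  1.77  0.21  1.06 -2.06]
('stir', -1, 270) [ 0.29  0.41 -0.43  1.7   0.19  1.07 -1.98]
('board', -1, 0) [-1.28  0.48  0.68  2.03  0.16  0.38 -2.53]
('board', -1, 80) [-1.37  0.3   0.67  2.04  0.34  0.56 -2.68]
('lay', -1) [ 0.2   0.55 -0.39  1.8   0.27  0.84 -2.  ]
```

Run:
```python
from h import *
G=np.array([498.5,-309,200]); pz,py=axis(np.radians(26),np.radians(-13))
robot.servo_line([193.8,-620,300],feed=250); print(robot.observe()['t'])
robot.movep(G+pz*(110-19),rot(-pz,-py)); print(robot.observe()['t'])
grip(0.6); 
pic('wrist','w1.png')
for n in ('paddle_grip','paddle_tip','jar'): print(n,find(n,'wrist'))
print(robot.observe()['t'],robot.observe()['tcp_pos'])
print(viewer.camera_info('wrist'))
# paddle handle mask in wrist
```

```text
1.8917
3.4
paddle_grip [(0.96, array([ 496.3, -308.8,  203. ])), (0.54, array([592.2,  22.1,   3.5]))]
paddle_tip [(0.65, array([ 588.2, -329.5,   13. ]))]
jar [(0.61, array([ 563.1, -321.5,   -0.9]))]
4.2917 [ 459.62346027 -300.00980411  281.80149901]
{'camera_matrix': array([[313.71294457,   0.        , 254.19028686],
       [  0.        , 313.71294457, 190.86596111],
       [  0.        ,   0.        ,   1.        ]]), 'R': array([[-2.25419223e-01, -9.74261714e-01,  5.35201497e-04],
       [-9.50897308e-01,  2.19893646e-01, -2.17809765e-01],
       [ 2.12086028e-01, -4.96074297e-02, -9.75991096e-01]]), 't': array([-187.92266733,  582.83810487,  367.91869258])}
```

View pics/w1.png

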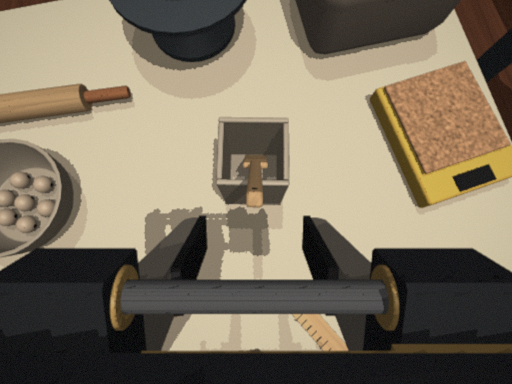

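The handle top is at (255,200), centred between the fingers, and the jar edges are square to the image, so the yaw is right. I'll grasp and lift along the handle.

Run:
```python
from h import *
G=np.array([497.5,-309,201]); pz,py=axis(np.radians(26),np.radians(-13))
robot.servo_line(G-19*pz,feed=120)
print(robot.observe()['contact_force'])
grip(0.0,45); o=robot.observe(); print(o['t'],o['grip_width'],o['tcp_pos'],o['contact_force'])
robot.servo_line(G+(165-19)*pz,feed=150)
o=robot.observe(); print(o['t'],o['grip_width'],o['contact_force'])
pic('wrist','w2.png'); pic('scene','s2.png')
for c in ('scene','wrist'):
  for n in ('paddle_grip','paddle_tip'): print(c,n,find(n,c))
print('expected',G+165*pz,G+(165-212)*pz)
a=cv2.imread('pics/w2.png');b=cv2.imread('pics/s2.png');cv2.imwrite('pics/v2.png',cv2.resize(np.hstack([a,b]),(800,300)))
```

```text
[ 0.01058089 -0.22348484 -0.29666192]
6.05 0.14954855481786072 [ 505.65855863 -310.88192482  183.99107952] [0.67040543 0.4010224  0.41163139]
7.3 0.14727663465157023 [ 0.09281087  0.30926247 -1.0159775 ]
scene paddle_grip [(0.65, array([ 426.3, -290.3,  345.1]))]
scene paddle_tip [(0.78, array([ 517.4, -312.8,  157.7]))]
wrist paddle_grip [(0.94, array([ 423.3, -295.3,  352.8]))]
wrist paddle_tip []
expected [ 427.02260576 -292.72901148  349.30101764] [ 517.57537897 -313.63476643  158.75667982]
```

View pics/v2.png

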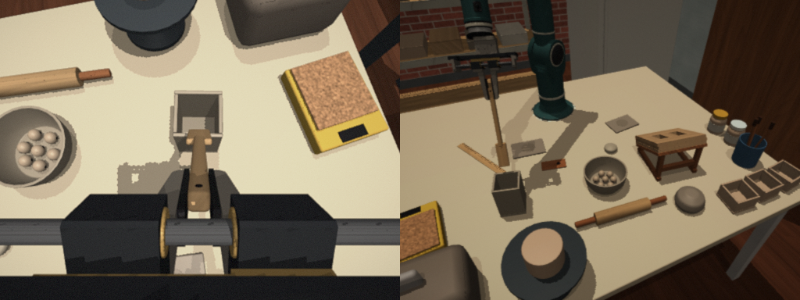

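```bash
cat >> h.py <<'E'
TU=np.array([0.087,-0.996,0])
SO=rot([0,0,-1],TU)
E
python3 - <<'E'
from h import *
P=BOWL+30*TU
robot.movep(P+[0,0,120+193],SO); robot.hold(.2)
o=robot.observe(); print(o['t'],o['tcp_pos'],o['contact_force'])
for c in ('scene','wrist'):
  pic(c,'a_'+c+'.png'); print(c,find('paddle_tip',c),find('bowl_rim',c)); 
print(find('bead0','wrist',8))
robot.servo_line(P+[0,0,45+193],feed=120); f0=robot.observe()['contact_force']
for z in (36,28,21,17,14,11,9,7,5):
    robot.servo_line(P+[0,0,z+193],feed=50); o=robot.observe(); df=o['contact_force']-f0
    print(z,df.round(1),round(o['t'],2))
    if df[2]>4: break
pic('wrist','w3.png');pic('scene','s3.png')
a=cv2.imread('pics/w3.png');b=cv2.imread('pics/s3.png');cv2.imwrite('pics/v3.png',np.hstack([cv2.resize(a,(400,300)),cv2.resize(b[150:300,170:370],(400,300))]))
E
```

```text
9.0833 [598.36218063  -5.80912988 313.20078869] [-0.22655393  0.05068633 -0.34066883]
scene [(0.92, array([602.1,  -2.9, 115.5]))] [(0.96, array([595.1,  23. ,  69.5])), (0.2, array([ 559.7, -315.1,    3.7]))]
wrist [(0.8, array([596.7,  -0.6, 119.9]))] [(0.94, array([594.5,  22.4,  69.7])), (0.42, array([617.9,  -6.6,  23.5]))]
[(0.71, array([576.1,  51.7,  21.6])), (0.7, array([593.9,  21.9,  20.9])), (0.69, array([616.3,  -5.2,  23.2])), (0.69, array([633.5,  26.2,  21.6])), (0.66, array([610.3,  50.6,  22.1])), (0.62, array([758.7,  16.1,  -4. ])), (0.57, array([561.8,  24.6,  17.1]))]
36 [-0.3  0.3  0.1] 10.54
28 [ 0.3 -0.3 -0.6] 10.85
21 [-0.2 -0.4  0.5] 11.14
17 [ 0.2 -0.  -0.5] 11.39
14 [-0.8 -0.3 -0.1] 11.64
11 [ 0.2 -0.2 -0.1] 11.89
9 [-1.3 -0.4  7.6] 12.14
```

View pics/v3.png

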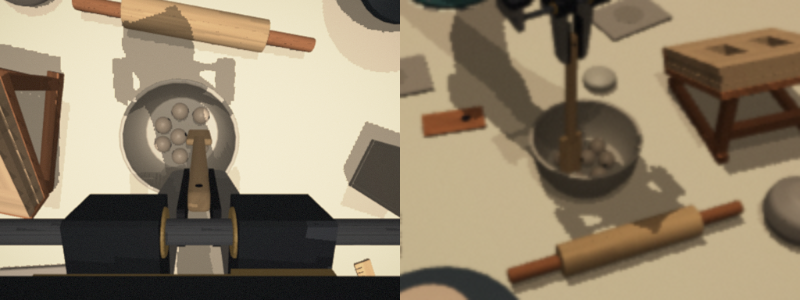

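Floor contact came at a commanded tip height of about 9 mm, with the blade inside the bowl near (205,140) in the left crop. I'll raise it 3 mm and stir.

Run:
```python
from h import *
C=np.array([594.5,22,0]); z=12+193
t0=np.radians(275); N=12; f0=robot.observe()['contact_force']; fm=0;k=0
P=C+30*TU; robot.servo_line([P[0],P[1],z],feed=60)
radii=np.interp(np.arange(0,4*N+1),[0,N,1.5*N,2*N,2.5*N,3*N,4*N],[27,27,24,14,14,24,28])
for i in range(1,4*N+1):
    a=t0+2*np.pi*i/N; r=radii[i]
    robot.servo_line(C+[r*np.cos(a),r*np.sin(a),z],feed=110)
    o=robot.observe(); f=np.linalg.norm(o['contact_force']-f0)
    if f>fm: fm=f; print(i,r.round(),(o['contact_force']-f0).round(1))
    if f>30: print('STOP');break
    if i%2==0: pic('wrist','st%02d.png'%i)
    if i%N==0: print('turn',i//N,round(o['t'],2))
print(robot.observe()['t'],robot.observe()['grip_width'])
print(find('bead0','wrist',8)); pic('scene','s4.png');print(find('bead0','scene',9)); print(find('paddle_tip','scene'))
ims=[cv2.resize(cv2.imread('pics/st%02d.png'%i)[90:240,140:320],(200,167)) for i in (2,6,12,16,20,24,28,32,36,40,44,48) if __import__('os').path.exists('pics/st%02d.png'%i)]
while len(ims)<12: ims.append(ims[-1]*0)
cv2.imwrite('pics/v4.png',np.vstack([np.hstack(ims[j:j+4]) for j in (0,4,8)]))
```

```text
1 27.0 [ 1.7  0.7 -7.2]
2 27.0 [ 2.6  0.5 -7.3]
3 27.0 [ 2.1  1.3 -7.8]
7 27.0 [ 5.2 -2.6 -6.1]
9 27.0 [ 5.6  0.5 -6.6]
turn 1 16.05
13 26.0 [ 1.4  0.8 -8.7]
turn 2 19.48
turn 3 22.79
turn 4 26.37
26.4167 0.14912399336127083
[(0.92, array([646.7,  23. ,  20.5])), (0.86, array([571. , -20.9,  23. ])), (0.85, array([608.9,  67.5,  22.1])), (0.83, array([611.1, -25.8,  20.3])), (0.59, array([565.1,  62.5,  25.9])), (0.53, array([548.4,  38.8,  19.6])), (0.52, array([546.9,  11.9,  18.9]))]
[(0.64, array([607.3,  66.7,  23.4])), (0.52, array([569.7, -19. ,  23.1])), (0.42, array([567.6,  61.3,  26.2])), (0.36, array([550.3,  40.6,  23.3]))]
[(0.91, array([599.7,   4.8,   7.1])), (0.6, array([576.3, 319.7, 108.3]))]
```

View pics/v4.png

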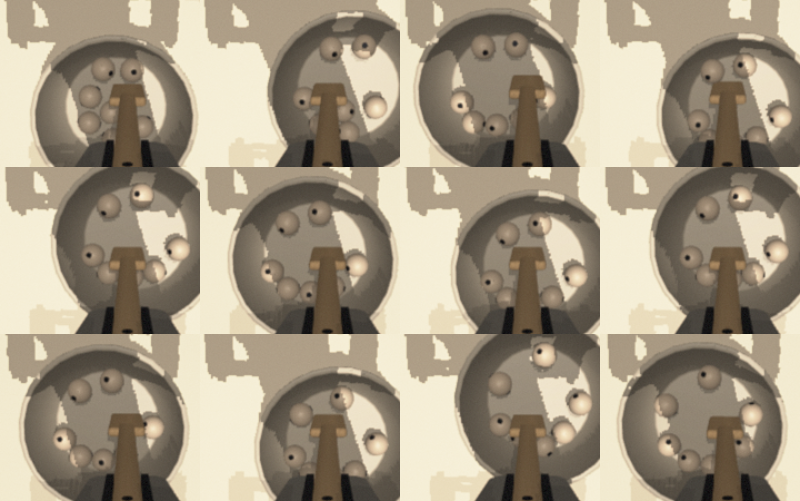

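The beads are now spread along the wall, and none is within about 12 mm of an old place. The tip seems to sit a few mm towards +y, so the -y side was stirred less. I'll do one more turn shifted that way.

Run:
```python
from h import *
C=np.array([592,14.5,0]); z=12+193; N=12
t0=np.radians(275); f0=robot.observe()['contact_force']
for i in range(0,15):
    a=t0+2*np.pi*i/N
    robot.servo_line(C+[28*np.cos(a),28*np.sin(a),z],feed=120)
    o=robot.observe(); f=np.linalg.norm(o['contact_force']-f0)
    if f>6: print(i,(o['contact_force']-f0).round(1))
    if f>30: print('STOP');break
p=robot.observe()['tcp_pos']
robot.servo_line([592,18,z],feed=120)
robot.servo_line([592,18,140+193],feed=200); robot.hold(.1)
ims=[]
for c in ('wrist','scene','top'):
    ims.append(pic(c,'b_'+c+'.png')); print(c,find('bead0',c,9)); print(find('paddle_tip',c,1),find('paddle_grip',c,1))
print(robot.observe()['t'],robot.observe()['tcp_pos'])
cv2.imwrite('pics/v5.png',np.hstack([cv2.resize(ims[0],(400,300)),cv2.resize(ims[1],(400,300))])[:,:,::-1])
```

```text
0 [ 2.2 -5.8 -0.8]
2 [ 2.4 -6.3 -1.4]
5 [ 2.8 -5.6 -1.5]
6 [ 1.7 -6.5 -0.1]
7 [ 3.8 -8.1 -0.6]
wrist [(0.77, array([642.4,  19.1,  19.5])), (0.71, array([628.6,  61.9,  23. ])), (0.63, array([556.3,  -0.6,  19.4])), (0.59, array([558. ,  56.5,  22.4])), (0.48, array([585.9,   4.6,  25.2])), (0.47, array([603.9,  73.6,  19.1])), (0.43, array([547.7,  28.1,  20. ]))]
[(0.73, array([604.4,  22.7, 137.9]))] [(0.83, array([589.9,  17.6, 352.6]))]
scene [(0.57, array([596.9,  74.9,  23.6])), (0.54, array([561.4,  53.1,  24.3])), (0.49, array([546.2,  29.8,  24.1])), (0.46, array([548.7,   0.7,  21.3])), (0.45, array([585. ,   3.3,  25.2])), (0.35, array([627.5,  61.8,  21.9]))]
[(0.84, array([604.8,  22.7, 134.8]))] [(0.73, array([591.1,  18.8, 348.5]))]
top [(0.52, array([600.9,  72.9,  19.4])), (0.36, array([558. ,  55.4,  19. ]))]
[] []
32.4917 [591.99729563  18.03526458 333.03434129]
```

View pics/v5.png

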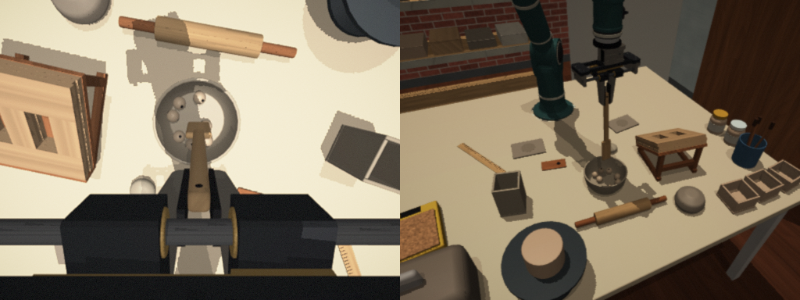

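Seven beads are in the bowl, all more than 13 mm from any original place. The paddle is now about 3.5° off the tool axis, so I'll compensate for that on the way back into the jar.

Run:
```python
from h import *
G=np.array([497.5,-309,201]); pz,py=axis(np.radians(26),np.radians(-13))
n=np.cross(py,pz)
o=robot.observe(); R=Rn.from_rotvec(o['tcp_rot']).as_matrix(); g=o['tcp_pos']-19*R[:,0]
T=np.array([604.6,22.7,g[2]-211.5]); d=R.T@((g-T)/np.linalg.norm(g-T)); print('d',d, 'n',n)
yt=np.array([0,1,0])-d*d[1]; yt/=np.linalg.norm(yt)
Rd=Rn.align_vectors([pz,-py],[d,yt])[0]; ov=Rd.as_rotvec(); tx=Rd.as_matrix()[:,0]
tcp=lambda s:G+s*pz+1.5*n+19*tx
robot.movep(tcp(170),ov); robot.hold(.15)
o=robot.observe(); print(o['t'],o['contact_force'])
for c in ('scene','top'):
    pic(c,'c_'+c+'.png'); print(c,find('paddle_tip',c,1),find('paddle_grip',c,1),find('jar',c,1))
print('want',(G+(170-211.5)*pz+1.5*n).round(1),(G+170*pz+1.5*n).round(1))
np.savez('ret.npz',ov=ov,tx=tx,n=n)
```

```text
d [-0.99798979  0.01676032  0.06111851] n [ 0.87575801 -0.20218467  0.43837115]
33.975 [ 0.19215158  0.75079074 -1.35781423]
scene [] [] [(0.89, array([ 564.3, -317.4,    5. ]))]
top [(0.7, array([ 516.1, -319.1,  159.1]))] [(0.92, array([ 430.2, -290.6,  352.9]))] [(0.96, array([ 5.542e+02, -3.208e+02,  4.000e-01]))]
want [ 516.5 -313.4  164.4] [ 426.2 -292.5  354.5]
```

Run:
```python
from h import *
G=np.array([497.5,-309,201]); pz,py=axis(np.radians(26),np.radians(-13))
z=np.load('ret.npz'); tx,n=z['tx'],z['n']
tcp=lambda s:G+s*pz+1.5*n+19*tx
f0=robot.observe()['contact_force'];ok=True
for s in (125,100,75,50,30,15,5):
    robot.servo_line(tcp(s),feed=130); f=robot.observe()['contact_force']-f0; print(s,f.round(1))
    if np.linalg.norm(f)>12: ok=False;break
pic('scene','s6.png'); print(robot.observe()['t'],find('paddle_tip','scene',1),find('paddle_grip','scene',1))
if ok:
    grip(0.5); robot.hold(.2)
    robot.servo_line(tcp(5)-110*tx,feed=200)
    im=pic('wrist','w6.png'); print(find('paddle_grip','wrist',1),find('paddle_tip','wrist',1)); print(robot.observe()['t'])
    s=cv2.imread('pics/s6.png'); cv2.imwrite('pics/v6.png',np.hstack([cv2.resize(im[:,:,::-1],(400,300)),cv2.resize(s,(400,300))]))
```

```text
125 [ 0.2  0.4 -0.5]
100 [-0.1  0.7 -0.3]
75 [ 0.8 -0.2 -0.2]
50 [0.9 0.3 0.1]
30 [0.3 0.3 0.5]
15 [ 0.4 -0.3 -0.6]
5 [-0.4  0.4 -0. ]
36.7667 [(0.62, array([ 496.9, -305.9,  204.9]))] [(0.97, array([ 496.8, -306.5,  205.4]))]
[(0.64, array([ 496.8, -310.7,  202.6]))] [(0.64, array([ 581.9, -333. ,   12.8]))]
38.55
```

View pics/v6.png

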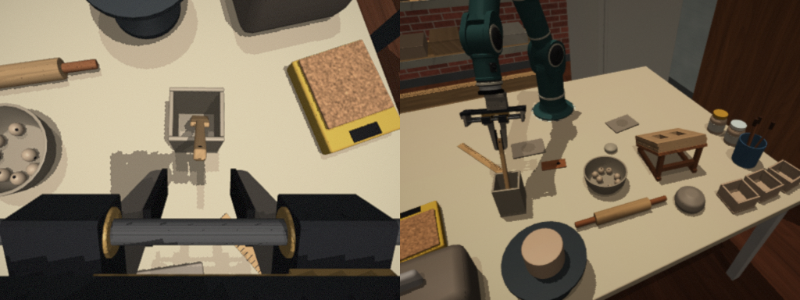

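The paddle is standing in the jar as before, with the handle on the -x rim at (200,150) in the left view. Next is the board: I'll measure it from a standoff.

```bash
cat >> h.py <<'E'
def bax(yaw,t=np.radians(28)):
    ux=np.array([np.cos(yaw),np.sin(yaw),0]); z=np.array([0,0,1.])
    bz=-np.sin(t)*ux+np.cos(t)*z; by=np.cross(z,ux); return np.cross(by,bz),by,bz
def proj(cam,X):
    c=viewer.camera_info(cam); p=(np.array(c['R'])@np.atleast_2d(X).T).T+np.array(c['t']); q=(np.array(c['camera_matrix'])@p.T).T; return q[:,:2]/q[:,2:]
E
python3 - <<'E'
from h import *
B=np.array([568.5,314,126.6]); bx,by,bz=bax(np.radians(-5.5))
o=rot(-bz,by); print(kin.ik(B+120*bz,o))
robot.movep(B+120*bz,o); grip(0.1); print(robot.observe()['t'])
outs=[]
for c in ('wrist','top'):
    im=pic(c,'d_'+c+'.png').copy(); print(c,find('board2_bridge',c,2),find('board2',c,2))
    for r in viewer.silhouettes('board2',c)[:1]:
        m=r['mask'].astype(np.uint8); print(r['confidence'],m.sum(),cv2.minAreaRect(cv2.findNonZero(m)))
        np.save('m_'+c,m)
    for P in ([(-100,-100),(100,-100),(100,100),(-100,100)],[(-40,20),(40,20),(40,58),(-40,58)],[(-40,-20),(40,-20),(40,-58),(-40,-58)]):
        X=np.array([B+a*bx+b*by for a,b in P]); cv2.polylines(im,[proj(c,X).round().astype(int)],True,(255,0,0),1)
    outs.append(im[:,:,::-1])
cv2.imwrite('pics/v7.png',np.hstack([cv2.resize(outs[0],(400,300)),cv2.resize(outs[1][120:270,40:240],(400,300))]))
print(robot.observe()['t'])
E
```

```text
[ 0.07236436  0.39851019 -1.09738082  1.95180105  0.98752688  0.9838784
 -0.04600003]
41.4583
wrist [(0.63, array([568.2, 313.5, 130.3]))] [(0.85, array([573.5, 315.4, 119. ]))]
0.9 775 ((252.012939453125, 179.0277557373047), (108.01426696777344, 73.28756713867188), 1.569354772567749)
top [(0.51, array([586.8, 314.6,  98.5])), (0.25, array([424.1, 132. ,  -1.3]))] [(0.92, array([586.9, 312.8,  99.2])), (0.9, array([566.7, 316.4, 117.8]))]
0.86 7273 ((109.40164184570312, 200.0819549560547), (101.12842559814453, 92.79912567138672), 5.19442892074585)
41.8583
```

View pics/v7.png

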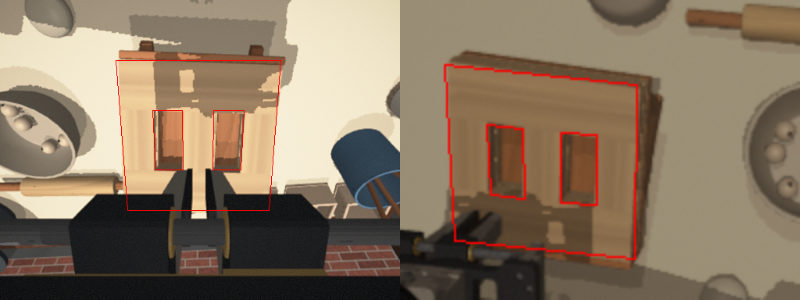

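The projected board outline and slots line up with both views. I'll touch the bridge lightly with the shut fingers to get its exact height, then grasp.

Run:
```python
from h import *
B=np.array([568.5,314,126.6]); bx,by,bz=bax(np.radians(-5.5))
robot.servo_line(B+12*bz,feed=180); f0=robot.observe()['contact_force']; last=0
s=12
while s>-8:
    s-=2; robot.servo_line(B+s*bz,feed=50); ob=robot.observe(); f=(ob['contact_force']-f0)@bz
    if f>2: break
sc=(ob['tcp_pos']-B)@bz; print('contact',s,sc,f,ob['t'])
np.save('sc',sc)
if f>2:
    top=sc+min(1,f*0.1) 
    robot.servo_line(B+(sc+15)*bz,feed=150); grip(0.65)
    print(robot.observe()['grip_width'])
    f0=robot.observe()['contact_force']
    robot.servo_line(B+(sc+2)*bz,feed=100); print((robot.observe()['contact_force']-f0).round(1))
    robot.servo_line(B+(sc-7.5)*bz,feed=50); print((robot.observe()['contact_force']-f0).round(1))
    grip(0.0,45); ob=robot.observe(); print(ob['t'],ob['grip_width'],(ob['contact_force']-f0).round(1))
```

```text
contact -8 -8.176024293362294 -0.7387976528013166 45.1083
```

Run:
```python
from h import *
a=pic('scene'); b=pic('wrist'); print(find('board2_bridge','scene',1),find('board2','scene',2),robot.observe()['tcp_pos'],robot.observe()['grip_width'])
cv2.imwrite('pics/v8.png',np.hstack([cv2.resize(a[110:235,290:420],(416,400),interpolation=3),cv2.resize(b,(380,400))])[:,:,::-1])
```

```text
[(0.57, array([569.9, 317.4, 129.1]))] [(0.65, array([574.5, 314.8, 117.2])), (0.57, array([586.7, 305.5,  94.6]))] [572.22286064 313.68634909 119.5788522 ] 0.1020845002244293
```

View pics/v8.png

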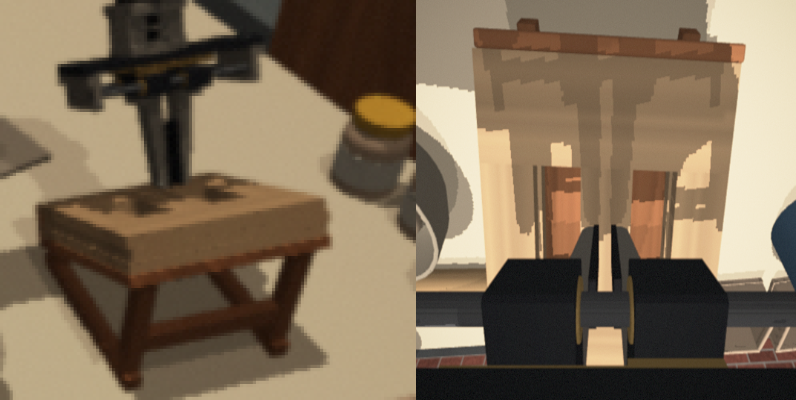

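Run:
```python
from h import *
B=np.array([568.5,314,126.6]); bx,by,bz=bax(np.radians(-5.5))
robot.servo_line(B-4*bz,feed=80); grip(0.33); f0=robot.observe()['contact_force']; s=-5
while s>-22:
    s-=1.5; robot.servo_line(B+s*bz,feed=60); ob=robot.observe(); f=(ob['contact_force']-f0)@bz; print(s,f.round(1))
    if f>2.5: break
print(ob['t'],((ob['tcp_pos']-B)@bz).round(2))
np.save('sc',(ob['tcp_pos']-B)@bz)
```

```text
-6.5 -0.6
-8.0 -1.3
-9.5 -1.6
-11.0 -2.3
-12.5 -0.5
-14.0 -1.0
-15.5 -1.1
-17.0 -0.7
-18.5 -1.6
-20.0 -1.6
-21.5 -1.3
-23.0 4.5
49.05 -22.55
```

Run:
```python
from h import *
B=np.array([568.5,314,126.6]); bx,by,bz=bax(np.radians(-5.5))
out=[]
for c in ('scene','wrist'):
    im=pic(c,'e_'+c+'.png')
    x0,y0,w,h,k=(290,110,130,100,3) if c=='scene' else (110,60,290,223,1.38)
    k=400/w
    im=cv2.resize(im[y0:y0+h,x0:x0+w],None,fx=k,fy=k,interpolation=2)
    for d,col in ((0,(255,0,0)),(-22.3,(0,0,255))):
        for P in ([(-100,-100),(100,-100),(100,100),(-100,100)],[(-40,20),(40,20),(40,58),(-40,58)],[(-40,-20),(40,-20),(40,-58),(-40,-58)]):
            X=np.array([B+d*bz+a*bx+b*by for a,b in P]); cv2.polylines(im,[((proj(c,X)-[x0,y0])*k).round().astype(int)],True,col,1)
    o=robot.observe(); p=((proj(c,o['tcp_pos'])[0]-[x0,y0])*k).round().astype(int); cv2.drawMarker(im,tuple(int(v) for v in p),(0,255,0),0,12,1); out.append(im[:300])
    print(c,im.shape)
h=min(i.shape[0] for i in out)
cv2.imwrite('pics/v9.png',np.hstack([i[:h] for i in out])[:,:,::-1])
o=robot.observe();print(o['t'],o['tcp_pos'],o['contact_force'],o['grip_width'])
```

```text
scene (308, 400, 3)
wrist (308, 400, 3)
49.15 [579.15719531 313.22847361 106.72730364] [-4.32754378 -0.28341617  4.88634128] 0.3310845481788763
```

View pics/v9.png

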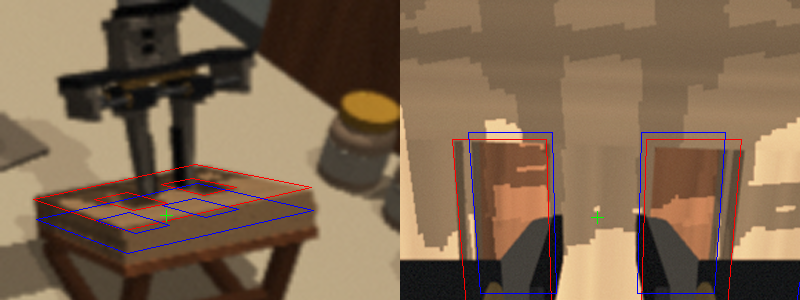

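In the scene view the red outline (first board estimate) fits the board, while the drawn TCP sits 22 mm below its surface. So with the jaws open, the real fingertips end about 22 mm short of the TCP. I'll use that touch as the depth reference, putting the tips 7 mm below the surface, then weigh the lift to check that only one board comes.

Run:
```python
from h import *
B=np.array([568.5,314,126.6]); bx,by,bz=bax(np.radians(-5.5)); sc=-22.3
robot.servo_line(B+(sc+8)*bz,feed=120); grip(0.65); f0=robot.observe()['contact_force']
robot.servo_line(B+(sc-1)*bz,feed=100); f=robot.observe()['contact_force']-f0; print(f.round(1))
if np.linalg.norm(f)<4:
    robot.servo_line(B+(sc-7)*bz,feed=60); f=robot.observe()['contact_force']-f0; print(f.round(1))
    if np.linalg.norm(f)<5:
        grip(0.0,40); ob=robot.observe(); print('w',ob['grip_width'],(ob['contact_force']-f0).round(1),ob['t'])
        if ob['grip_width']>.38:
            robot.servo_line(B+(sc+8)*bz,feed=50); robot.hold(.1); F=[]
            for _ in range(5): robot.hold(.03); F.append(robot.observe()['contact_force']-f0)
            print('lift',np.mean(F,0).round(2),robot.observe()['grip_width'])
            pic('scene','f_scene.png'); print(find('board2','scene',3),find('board1','scene',3)); pic('wrist','f_wrist.png')
print(robot.observe()['t'])
```

```text
[ 0.9 -0.4  0.8]
[ 0.6 -0.8 -0.4]
w 0.42727038690987784 [ 0.1 -0.8 -0.4] 50.9417
lift [ 0.61 -0.22 -2.36] 0.4283892060602156
[(0.98, array([574.9, 320.4, 110.8])), (0.84, array([568.2, 316. , 130.2])), (0.72, array([586.6, 308.8,  95.3]))] [(0.98, array([574.9, 320.4, 110.8])), (0.84, array([568.2, 316. , 130.2])), (0.72, array([586.6, 308.8,  95.3]))]
51.8583
```

Lift force is 2.4 N, which is one board, and the width of 39 mm is the bridge. Moving it over the bowl.

Run:
```python
from h import *
B=np.array([568.5,314,126.6]); bx,by,bz=bax(np.radians(-5.5))
robot.servo_line(B+90*bz,feed=250)
C=np.array([595.3,24,0]); o=rot([0,0,-1],by)
robot.movep(C+[0,0,150],o); robot.hold(.1)
robot.servo_line(C+[0,0,85],feed=150); robot.hold(.1)
for c in ('scene','top','wrist'):
    pic(c,'g_'+c+'.png'); print(c,find('board2_bridge',c,2),find('board2',c,2),find('bowl_rim',c,1))
ob=robot.observe(); print(ob['t'],ob['tcp_pos'],ob['contact_force'],ob['grip_width'])
a=cv2.imread('pics/g_scene.png');b=cv2.imread('pics/g_wrist.png');cv2.imwrite('pics/v10.png',np.hstack([cv2.resize(a[100:250,150:350],(400,300)),cv2.resize(b,(400,300))]))
```

```text
scene [(0.73, array([595.9,  26.9, 117.1]))] [(0.96, array([597.9,  27.4, 100.6])), (0.94, array([588.6, 307. ,  97.6]))] [(0.92, array([597.9,  24.9,  71.9]))]
top [(0.96, array([595.2,  23.5, 112.2])), (0.28, array([ 500.7, -311.8,  207.4]))] [(0.88, array([591.5,  27. , 103.7])), (0.76, array([580.9, 314.1, 108.4]))] [(0.7, array([595.2,  23.5,  69.5]))]
wrist [(0.81, array([593.1,  26.9, 117.9])), (0.72, array([625.9,  60.3,  20.5]))] [(0.85, array([598.8,  23.5, 106.4]))] []
55.0 [595.2916509   23.97035557  84.99877613] [ 0.13338846 -0.21839042 -2.47581135] 0.42900055614928706
```

View pics/v10.png

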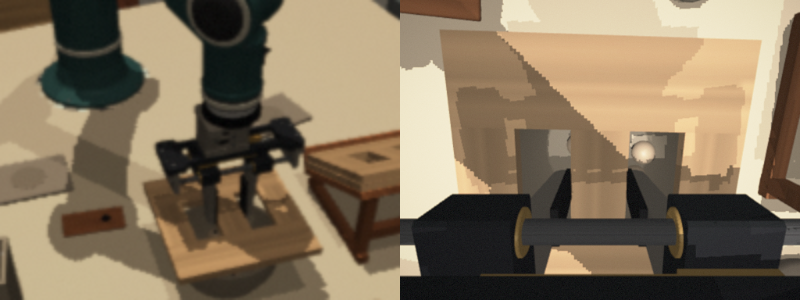

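The board is level and centred over the bowl, within about 2 mm, and two boards remain on the rack. Lowering until the rim takes the load.

Run:
```python
from h import *
C=np.array([595.3,24,0]); f0=robot.observe()['contact_force']
robot.servo_line(C+[0,0,58],feed=100); z=58; done=False
while z>44:
    z-=1.2; robot.servo_line(C+[0,0,z],feed=40); ob=robot.observe(); f=(ob['contact_force']-f0)[2]; print(round(z,1),f.round(1))
    if f>4: done=True;break
print(ob['t'],ob['wrist_torque'])
if done:
    robot.hold(.1); grip(0.62); robot.servo_line(C+[0,0,z+90],feed=150); robot.hold(.3)
    for c in ('scene','top'):
        pic(c,'h_'+c+'.png'); print(c,find('board2_bridge',c,1),find('board2',c,2),find('bowl_rim',c,1))
    for n in ('stone','rib','rolling_pin','paddle_grip','jar'): print(n,find(n,'top',1))
    # board level check: top-view mask vs predicted outline
    m=[r['mask'] for r in viewer.silhouettes('board2','top')]
    bx,by,bz=bax(np.radians(-5.5),0); q=proj('top',np.array([C+[0,0,82]+a*bx+b*by for a,b in ((-100,-100),(100,-100),(100,100),(-100,100))]))
    print('pred',q.mean(0).round(1),[ (mm.sum(),np.argwhere(mm).mean(0)[::-1].round(1)) for mm in m], cv2.contourArea(q.astype(np.float32)))
    print(robot.observe()['t'])
```

```text
56.8 0.3
55.6 0.4
54.4 -0.5
53.2 7.2
56.4167 [ 0.11436609  0.24367782 -0.01148047]
scene [(0.58, array([591.5,  27.2,  83.9]))] [(0.81, array([598.7,  23.7,  73.7])), (0.59, array([579.6, 318.1, 108.8]))] [(0.88, array([597. ,  22.9,  68.5]))]
top [(0.7, array([596.3,  23.5,  78.4]))] [(0.84, array([578.9, 314.2, 108.4])), (0.8, array([591.6,  26.8,  69.5]))] [(0.54, array([597.2,  26.3,  72.1]))]
stone [(0.6, array([422.5, 130.7,   3.5]))]
rib [(0.48, array([422. , 132.7,   3.6]))]
rolling_pin [(0.66, array([602. ,  72.1,  23.9]))]
paddle_grip [(0.77, array([ 502.4, -311.2,  204.2]))]
jar [(0.63, array([ 554.5, -324.2,    0.9]))]
pred [247.4 194.7] [(np.int64(2188), array([229.6, 219.9])), (np.int64(405), array([130.3, 199.5])), (np.int64(7280), array([111.4, 197.4]))] 7825.426353157032
58.7167
```

Run:
```python
from h import *
a=cv2.imread('pics/scene0.png').astype(float)
b=cv2.imread('pics/h_scene.png').astype(float)
for n,(x,y,w,h) in dict(rib=(180,202,34,18),pin=(225,250,118,42),stone=(260,180,20,17),paddle=(125,178,20,45)).items():
    print(n,np.abs(a-b)[y:y+h,x:x+w].mean().round(1))
ob=robot.observe();print(ob['tcp_pos'],ob['contact_force'],ob['t'])
robot.job_done()
```

```text
rib 40.0
pin 19.4
stone 42.7
paddle 32.4
[595.30510684  23.98905216 143.23256505] [-0.18235032 -0.35902599  0.35028667] 58.7167
the job is handed in; nothing more can be done
```

I did the whole job in the order asked and handed it in at 58.7 s. My last checks support success, apart from one check of the things lying about that told me nothing.

- **Stirring:** I made about five turns with the blade about 3 mm above the bowl floor. Afterwards the camera showed seven beads in the bowl, each at least 13 mm from every original bead position. I did not track individual beads.
- **Paddle:** It is back in the jar. Its grip point measured (497, -311, 203) mm after release, against (497, -309, 201) before.
- **Board:** The lift force was about 2.4 N, which is one board, and two boards stayed on the rack. I let go only after 7 N of contact showed it resting on the rim. Afterwards the board and bowl-rim centres agreed within about 2 mm (scene) and 6 mm (top), with the underside at about 70–74 mm. I judged it level from the picture just before the last lowering, and the tool was vertical. I did not view a picture after letting go.

**What disagreed or failed:**
- **Fingertip depth:** My touch on the board met it 22 mm deeper than the camera estimate. The camera outline fitted, so I took the open fingertips to end short of the stated tool point and used the touch as reference.
- **Paddle slip:** The paddle tilted about 3.5° in the grip while stirring. I corrected for that when putting it back.
- **Bystanders:** In the last top picture the networks did not find the rib or the rolling pin. My before/after picture comparison showed large differences, also around the stone, which I put down to arm and shadow changes but did not confirm. The stone itself was found within about 4 mm of its place. In the pictures I viewed, the rib and pin looked unmoved, and no move went near them.

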